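Zero the planter-foot gauge on its master and swap in the new foot

ROBOT

A 6-joint arm with a two-finger parallel gripper is mounted at the origin on the work surface. World frame = base frame: x ahead of the robot, y to its left, z up, the work surface at z = 0. Lengths are in m, angles in rad, forces in N, time in s.
With the tool pointing down it reaches from about 0.225 to 0.875 m from the base axis. Payload 3.4 kg.
Tool frame: the origin (TCP) lies between the finger pads; the fingertips stand 11 mm ahead of it and the grasp point (between the pads) lies 8 mm behind it; z points along the fingers, y is the line along which they close (so a half turn about z gives the same grasp; the last joint's range is limited). The gripper opens to 85 mm and grips with 20 to 120 N. Pads are 22 mm wide; open, the fingers measure 114 mm over their backs; the gripper's body (76 mm by 85 mm) begins 54 mm behind the grasp point. The pads swing forward as they close: fully open they stand 13 mm farther back than shut.
Start: joints at [-1.429, 0.276, 1.505, -0, 1.361, -0.121], TCP at [0.149, -0.555, 0.242] pointing down, gripper open.
Joint ranges: [-2.89, 2.89], [-0.75, 2.08], [0.22, 2.7], [-1.18, 4.32], [0.11, 2.71], [-2.7, 2.7]. Speed limits (rad/s): [2.57, 2.57, 3.14, 3.14, 3.14, 3.14].

INTERFACE

Orientations are given as a unit quaternion [w, x, y, z].
In Python, from rig import sensors, eyes, manip gives the robot as it stands.
- The arm moves only by the tool drive_tool, never from a script. Its argument "deltas" is a list of rows, each an object with "linear": the shift along the world's x, y, z in mm, a list of three; "twist": the turn about the world's z in degrees; "claw": the opening, from 0 (shut) to 1 (fully open). In form: [{"linear": [tx, ty, tz], "twist": twist, "claw": claw}, ...]. A call has 1 to 12 rows; each row is the pose to reach, as a shift and turn from the pose commanded when the call began; what a row does not reach only later rows make up. A row lasts 1/12 s, in which the tool goes at most 41.7 mm and 7.16 degrees, less where a joint would pass 70% of its speed; a pose out of reach is approached as far as the arm can. A call with a gripper value outside its range is refused whole. The fingers move at their own pace and stop on an object; "squeeze" is the grip in N (left out, the last holds). Time passes only in rows, so rows that repeat a pose let the fingers close. It gives the time, the measured TCP pose, the force, the opening and the grip force at its end, in the units of the state.
- sensors.get_state(): the state, without advancing time (a new reading comes with each control period).
- eyes.get_image(name): name is "scene" or "top" or "wrist"; returns the picture (420x560x3 uint8, red, green, blue); there is no depth.
- eyes.camera_model(name): a dict with "intrinsics" (3x3 intrinsics, pixels), "dist" ([k1, k2, p1, p2, k3] as OpenCV has them; the pictures are not rectified), "R" (3x3) and "t" (3): a world point X has camera coordinates R X + t. Camera axes: x right, y down, z forward; pixel columns grow to the right and rows downward; lengths in m; the calibration is good to about 2 mm. A picture is of the moment at which its call begins: read the wrist's pose just before it. camera_model takes no time and is no camera call; for the wrist camera it gives the pose at the moment of the call.
- manip.sign_off(): hands the job in; it is judged then, once.
The state is a dict: "clock": time; "qpos": joint angles; "qd": joint speeds; "effort": joint torques, N m; "position": TCP position; "ee_rot": TCP orientation; "contact_force": force on the tool from outside, world axes, zero at the start; "moment": the same for the moment, N m; "width": finger opening in m; "gripper_force": force on a finger pad.
Only numpy, scipy, OpenCV 4.12 (cv2) and the standard library are available. Lean on these libraries where they do the work, as an engineer would, in place of code of your own. Each camera call takes 0.05 s, during which the arm holds its last target. There are 200 camera calls.

TASK

Stand the metal master block on the bed of the planter-foot gauge and push the sliding head in by its tab, with the jaw pressing the master against the anvil, until the pointer stands at the long zero line, and let go. Then, without shifting the head again, pull the master out and stand it on the cork pad, and press the wooden foot with the dowel down between jaw and anvil in its place until it is fully down on the bed. Push gently, never drive the jaw's spring to its end or topple the blocks, and leave the other things alone.

Things in the scene. Friction and masses are not known exactly. Their poses are not given: they have to be found in the camera images.
- gauge: comparator fixed to the table: aluminium base plate 110 (x) x 270 (y) x 20 mm, origin under its centre, z up; its flat top (z = 20 mm) is the bed. It gauges along its y. Near the -y end a fixed steel anvil, 34 mm wide (x centred on 0), face 59 mm high looking to +y: the face is at y = -85 to -69 mm, differing each time, not measured. Small lead-in on its top, 59 to 71 mm over the bed
- bed (a point): point on the bed's surface, at gauge x = 0, y = -45 mm, z = 20 mm, in the gap that is open at the start: the anvil's face is 24 to 40 mm from it towards -y, the jaw's face 28 to 40 mm towards +y; axes as the gauge's
- jaw_face (a point): foot of the face of the sprung steel jaw (34 mm wide in x), at bed height; looks to gauge -y at the anvil. Pushed back, the jaw retreats into the head up to 14 mm, at 0.9 N per mm from 0. Its face is upright up to 24 mm above the bed, then leans back as a lead-in, 20 mm back by 52 mm above the bed. The 40 mm wide blocks overhang it 3 mm each side; axes as the gauge's
- tab (a point): middle of the upper edge of the dark push tab on the grey sliding head (60 mm wide in x, top 51 mm above the table): a plate 40 (x) x 10 (y) mm, upper edge 100 mm above the table; axes as the gauge's. Pushed to gauge -y it closes the head, which carries jaw and scale: about 12 N moves it, friction holds it where left, 70 mm of travel. Jaw face, fully out, is 95 mm to its -y
- pointer (a point): tip of the dark pointer on the jaw, over the white scale on top of the head, 56 mm above the table; axes as the gauge's. With the jaw fully out it is 6 mm short (-y side) of the zero line; it moves to +y along the scale as far as the jaw is pushed in
- zero_mark (a point): the long zero line of the scale on the head, level with the pointer; axes as the gauge's. Zero: the pointer's gauge y equals this one's (the jaw is then pushed in 6 mm, 5.4 N)
- master: aluminium master block, loose, about 0.25 kg: 40 mm (x) by 30 mm (y) by 80 mm tall, two thin dark lines round it, flat top; origin at the centre of its underside, z up. Its 30 mm (y) is what is gauged; grip it across its 40 mm. Dragging it along the bed takes 1 to 3 N, which already pushes the jaw in a little
- foot: wooden planter foot, loose, about 80 g: 40 mm (x) by 32 mm (y) by 80 mm tall with a dowel of 12 mm diameter standing 15 mm up in the middle of its top; origin at the centre of its underside, z up. Its 32 mm (y) is gauged, so with a true zero the pointer reads 2 mm past the line to +y; grip it across its 40 mm
- pad: cork pad fixed to the table, 90 x 90 mm, 4 mm thick, where the master is put away; origin under its centre
- pot: bystander: empty terracotta pot, 130 mm across, 110 mm tall; origin at the middle of its underside
- nursery_pot: bystander: black plastic pot, 84 mm across, 80 mm tall; origin at the middle of its underside
- trowel: bystander: flat-bladed planting tool lying down, green handle; origin under its middle, length along its x
- jar: bystander: closed jar, 60 mm across, 90 mm tall; origin at the middle of its underside
- short_foot: bystander: square wooden foot of another kind, 45 x 45 mm, only 40 mm tall, no dowel; origin at the middle of its underside
- brush: bystander: small wooden brush lying down; origin under its middle, length along its x
Mind the look-alikes: they are no part of the job. Several things have the shape of the pad; the one meant has the colours described above.

How it is judged:
On the way, in this order (a step that is already met when the one before it is completed fails the run):
1. the master stands on the bed, the pointer is within 1.5 mm of the zero line, and the robot has let go (z of master in the frame of gauge between 0.0175 and 0.0218 m and x of master in the frame of gauge between -0.012 and 0.012 m and angle between master's own z axis and vertical below 0.05 rad and y of pointer in the frame of zero_mark between -0.0015 and 0.0015 m and contact force between the fingers and anything else below 0.3 N), for 0.3 s.
2. the master is out of the gauge and stands on the cork pad (horizontal distance between master and pad below 0.03 m and height (world z) of master below 0.008 m and angle between master's own z axis and vertical below 0.1 rad), for 0.1 s.
At the end, for the whole second after the job is handed in: Foot upright (0.05 rad), fully down on the bed (within 2 mm) between jaw and anvil, within 12 mm of the gauge centre line in x; pointer 0 to 4 mm past the zero line (2 mm true); master upright on the pad, within 30 mm of its centre; all at rest and released (all of step 2 and z of foot in the frame of gauge between 0.0175 and 0.0218 m and x of foot in the frame of gauge between -0.012 and 0.012 m and angle between foot's own z axis and vertical below 0.05 rad and y of pointer in the frame of zero_mark between 0 and 0.004 m and linear speed of each of foot, master below 0.02 m/s); the robot touches nothing.
It fails at once if the jaw's spring is driven to its end (pointer more than 6.5 mm past the zero line) (y of pointer in the frame of zero_mark above 0.0065 m).
It fails at once if the foot or the master is pressed on the gauge with more than 50 N (contact force between any of foot, master and gauge above 50 N).
It fails at once if the fingers press on the gauge or its head with more than 30 N (contact force between the fingers and gauge above 30 N).
It fails at once if the master or the foot is toppled (angle between any of master, foot's own z axis and vertical above 0.7 rad).
It fails at once if a bystander is moved more than 30 mm (distance of any of pot, nursery_pot, trowel, jar, short_foot, brush from where it was at the start of the episode above 0.03 m).
It also fails if it takes over 72 s, if anything falls off the work surface, if the arm or the gripper's body presses on something with over 40 N, if the wrist force passes 120 N, or if a joint passes its speed limit or range.

## Working session

There is one attempt and no reset: what is moved stays moved. The work goes in short steps, Python scripts to look and compute and a tool call to move; the robot and the scene stay as the last step left them, time stands still between calls to the robot, and variables do not carry over. Pictures are saved under pics/ and viewed, at most 13 in all, crops included, and the job is handed in when it is done.

Besides the shell and the picture viewer there is one more tool, called after ">>>" by a JSON object that holds its "api" and its "payload", one argument or row to a line. drive_tool: Moves the arm, as the interface text tells. Its arguments: {"type":"object","properties":{"deltas":{"type":"array","items":{"type":"object","properties":{"linear":{"type":"array","items":{"type":"number"}},"twist":{"type":"number"},"claw":{"type":"number"}}}},"squeeze":{"type":"number"}},"required":["deltas"]}

```bash
mkdir -p pics; ls; cat > h.py <<'E'
from rig import sensors, eyes, manip
import numpy as np, cv2
def snap(n,f):
    im=eyes.get_image(n); cv2.imwrite('pics/'+f,im[:,:,::-1]); return im
def ray(n,uv,cm=None):
    c=cm or eyes.camera_model(n); K=np.array(c['intrinsics'],float);d=np.array(c['dist'],float)
    p=cv2.undistortPoints(np.array(uv,float).reshape(-1,1,2),K,d).reshape(-1,2)
    R=np.array(c['R']);t=np.array(c['t'])
    D=np.c_[p,np.ones(len(p))]@R; return -R.T@t, D
def onz(n,uv,z,cm=None):
    o,D=ray(n,uv,cm); return o+D*((z-o[2])/D[:,2])[:,None]
def proj(n,X,cm=None):
    c=cm or eyes.camera_model(n)
    return cv2.projectPoints(np.array(X,float).reshape(-1,1,3),cv2.Rodrigues(np.array(c['R'],float))[0],np.array(c['t'],float),np.array(c['intrinsics'],float),np.array(c['dist'],float))[0].reshape(-1,2)
E
python3 - <<'E'
from h import *
a=snap('top','top0.png');b=snap('scene','scene0.png');c=snap('wrist','wrist0.png')
for n in('top','scene','wrist'):
    c=eyes.camera_model(n);R=np.array(c['R']);print(n,(-R.T@np.array(c['t'])).round(3),R[2].round(2),c['intrinsics'][0][0])
print(sensors.get_state())
E
```

```text
pics
top [ 0.368 -0.064  1.598] [ 0.14 -0.01 -0.99] 477.0093309882931
scene [1.057 0.642 0.81 ] [-0.4  -0.64 -0.66] 404.4982919649755
wrist [ 0.226 -0.535  0.373] [-0.3  -0.08 -0.95] 334.0705167415454
{'clock': 0.15, 'qpos': array([-1.42898084e+00,  2.76469443e-01,  1.50584460e+00, -7.03088550e-06,
        1.36069850e+00, -1.21024809e-01]), 'qd': array([-1.44837546e-03, -5.64762436e-05, -2.11596486e-03, -8.53862671e-04,
        2.66711339e-04,  2.62641170e-03]), 'effort': array([ 6.88079654e-04, -4.17145264e+01, -2.46033579e+01, -1.74195061e-04,
        7.66971469e-03, -1.18561826e-05]), 'position': array([ 0.14932383, -0.55488094,  0.24162626]), 'ee_rot': array([-7.09869129e-04,  9.91376448e-01,  1.31042870e-01, -1.08173990e-05]), 'contact_force': array([-0.33620448,  0.35085865,  0.6894527 ]), 'moment': array([-0.00256664,  0.02069403, -0.05102356]), 'gripper_force': 0.0, 'width': 0.0858656875229277}
```

View pics/top0.png

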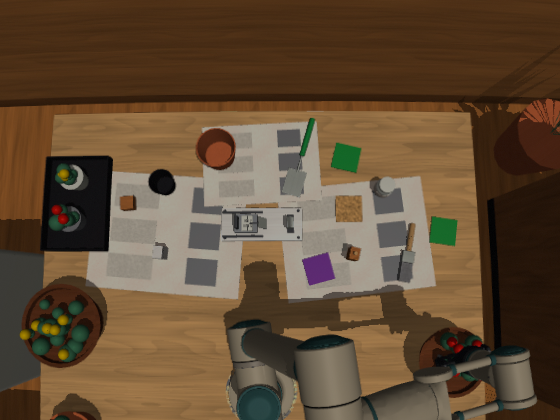

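View pics/scene0.png

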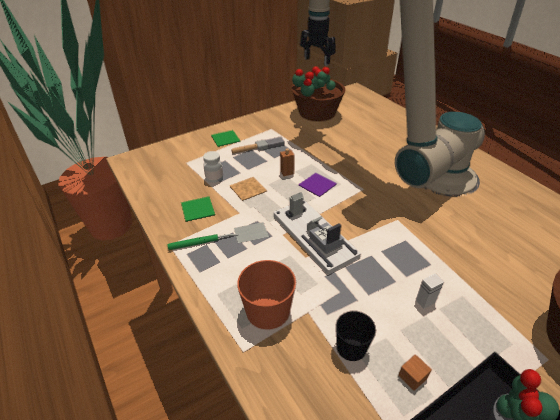

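Top view: the gauge is at (262,224), with the anvil to the right (world -y). Candidates for each thing I want:
- **Master:** grey block at (159,251).
- **Foot:** the tall wooden one at (353,253). The short foot at (127,203) is the look-alike.
- **Pad:** cork at (348,208). The look-alikes are green at (346,158) and (443,231), and purple at (318,269).

Next, one close crop to check the choice, plus the first estimates.

```bash
python3 - <<'E'
from h import *
a=cv2.imread('pics/top0.png');b=cv2.imread('pics/scene0.png')
def cr(im,u,v,w,h,s): return cv2.resize(im[v:v+h,u:u+w],None,fx=s,fy=s,interpolation=cv2.INTER_CUBIC)
A=cr(a,210,195,160,70,5)  # 800x350
B=np.hstack([cr(b,260,135,110,62,4)[:248,:400],cr(b,400,260,100,62,4)[:,:400]])
cv2.imwrite('pics/crop0.png',np.vstack([A,B]))
print('master top',onz('top',[[159,249]],.08),'foot',onz('top',[[353,253]],.09),'pad',onz('top',[[348,208]],.004),'gauge',onz('top',[[222,207],[222,240],[302,207],[302,240]],.02))
E
```

```text
master top [[0.46054262 0.31926875 0.08      ]] foot [[ 0.44340192 -0.29889227  0.09      ]] pad [[ 0.60011078 -0.29936785  0.004     ]] gauge [[ 0.60390413  0.12524003  0.02      ]
 [ 0.49329869  0.1242013   0.02      ]
 [ 0.60215568 -0.14248075  0.02      ]
 [ 0.49156452 -0.14102935  0.02      ]]
```

View pics/crop0.png

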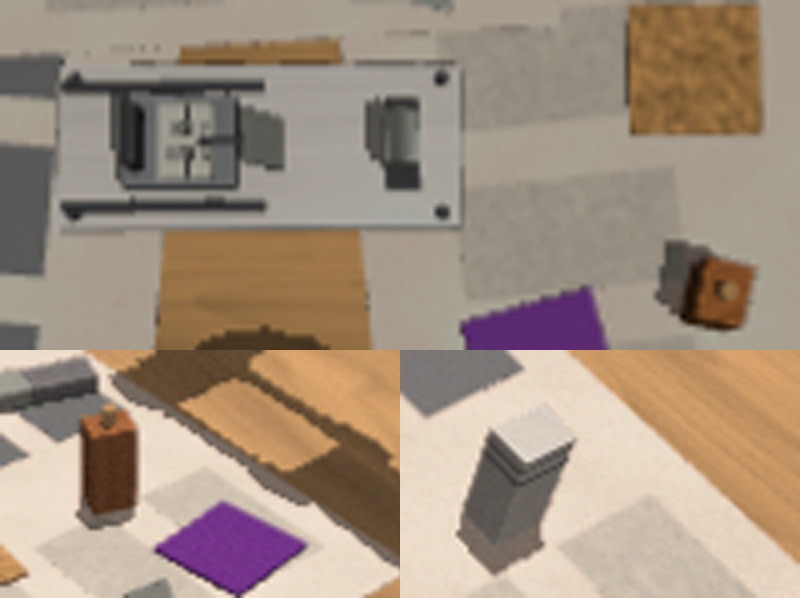

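The crop confirms the choices: the grey block has the two dark lines and the tall wooden block has the dowel. The gauge is aligned with the world axes. I'll hover over it first to look.

>>> {"api": "drive_tool", "payload": {
  "deltas": [
    {"linear": [20, 30, 30], "twist": 6, "claw": 1},
    {"linear": [40, 60, 58], "twist": 13, "claw": 1},
    {"linear": [60, 90, 58], "twist": 20, "claw": 1},
    {"linear": [80, 120, 58], "twist": 27, "claw": 1},
    {"linear": [103, 153, 58], "twist": 34, "claw": 1},
    {"linear": [126, 187, 58], "twist": 41, "claw": 1},
    {"linear": [149, 221, 58], "twist": 48, "claw": 1},
    {"linear": [172, 255, 58], "twist": 55, "claw": 1},
    {"linear": [195, 290, 58], "twist": 62, "claw": 1},
    {"linear": [218, 324, 58], "twist": 69, "claw": 1},
    {"linear": [241, 358, 58], "twist": 75, "claw": 1},
    {"linear": [264, 392, 58], "twist": 75, "claw": 1}
  ]
}}

```text
clock: 1.15
position: [0.4139, -0.1613, 0.3003]
ee_rot: [0.0, 0.706, 0.709, 0.0]
contact_force: [0.5, -1.0, -0.3]
width: 0.0854
gripper_force: 0.0
```

>>> {"api": "drive_tool", "payload": {
  "deltas": [
    {"linear": [23, 34, 0], "twist": 0, "claw": 1},
    {"linear": [46, 68, 0], "twist": 0, "claw": 1},
    {"linear": [69, 102, 0], "twist": 0, "claw": 1},
    {"linear": [92, 136, 0], "twist": 0, "claw": 1},
    {"linear": [115, 170, 0], "twist": 0, "claw": 1},
    {"linear": [136, 203, 0], "twist": 0, "claw": 1},
    {"linear": [136, 203, 0], "twist": 0, "claw": 1}
  ]
}}

```text
clock: 1.73
position: [0.5525, 0.0457, 0.2993]
ee_rot: [-0.001, 0.705, 0.71, 0.002]
contact_force: [0.7, 0.2, -0.6]
width: 0.0851
gripper_force: 0.0
```

```bash
python3 - <<'E'
from h import *
import pickle
s=sensors.get_state();cm=eyes.camera_model('wrist');snap('wrist','w1.png');pickle.dump(cm,open('w1.pkl','wb'))
print(s['clock'],s['position'],s['qpos'],s['ee_rot'])
E
```

```text
1.7333 [0.55254826 0.0457304  0.29931372] [-0.04586769  0.21700742  1.4460073   0.00459595  1.47704529 -0.05331382] [-0.00096764  0.70461865  0.70958209  0.00221044]
```

View pics/w1.png

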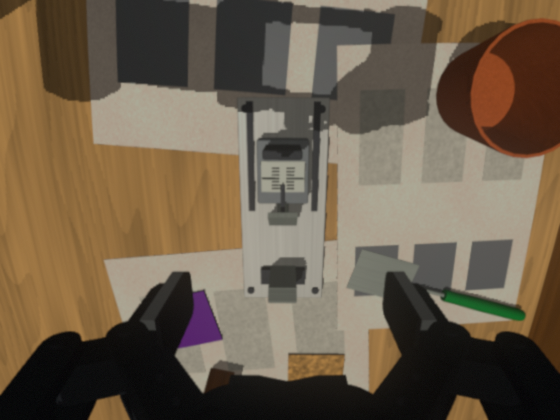

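Wrist view: the gauge runs upright with image up = +y. The head is at (285,170), the pointer tip near (283,190), the jaw at (283,215) and the anvil at (283,280). Now to look at the master.

>>> {"api": "drive_tool", "payload": {
  "deltas": [
    {"linear": [-13, 34, -7], "twist": 0, "claw": 1},
    {"linear": [-26, 68, -14], "twist": 0, "claw": 1},
    {"linear": [-39, 102, -21], "twist": 0, "claw": 1},
    {"linear": [-52, 136, -28], "twist": 0, "claw": 1},
    {"linear": [-65, 170, -35], "twist": 0, "claw": 1},
    {"linear": [-78, 204, -42], "twist": 0, "claw": 1},
    {"linear": [-90, 240, -50], "twist": 0, "claw": 1},
    {"linear": [-90, 240, -50], "twist": 0, "claw": 1},
    {"linear": [-90, 240, -50], "twist": 0, "claw": 1}
  ]
}}

```text
clock: 2.53
position: [0.4581, 0.2798, 0.2497]
ee_rot: [0.0, 0.706, 0.708, -0.001]
contact_force: [-0.2, -0.0, 0.3]
width: 0.0855
gripper_force: 0.0
```

```bash
python3 - <<'E'
from h import *
import pickle
s=sensors.get_state();cm=eyes.camera_model('wrist');im=snap('wrist','w2.png');pickle.dump(cm,open('w2.pkl','wb'))
print(s['clock'],s['position'],s['qpos'])
c=proj('wrist',[.46,.319,.04],cm)[0].astype(int);print(c)
# composite: master crop + gauge crop from w1
u,v=np.clip(c-[60,60],0,[440,300])
A=cv2.resize(im[v:v+120,u:u+120,::-1],(400,400),interpolation=cv2.INTER_CUBIC)
w1=cv2.imread('pics/w1.png');B=cv2.resize(w1[190:310,223:343],(400,400),interpolation=cv2.INTER_CUBIC)
cv2.imwrite('pics/c2.png',np.hstack([A,B]));print(u,v)
c1=pickle.load(open('w1.pkl','rb'))
print(onz('wrist',[[237,97],[330,97],[246,298],[323,298]],.02,c1))
E
```

```text
2.5333 [0.45809798 0.27982915 0.24971534] [ 4.19263843e-01  2.15156825e-01  1.57042965e+00 -8.49263389e-04
  1.35785753e+00  4.15630727e-01]
[290 141]
230 81
[[ 0.49239963  0.13063905  0.02      ]
 [ 0.60181715  0.13121655  0.02      ]
 [ 0.49435887 -0.14039026  0.02      ]
 [ 0.60380883 -0.13979499  0.02      ]]
```

View pics/c2.png

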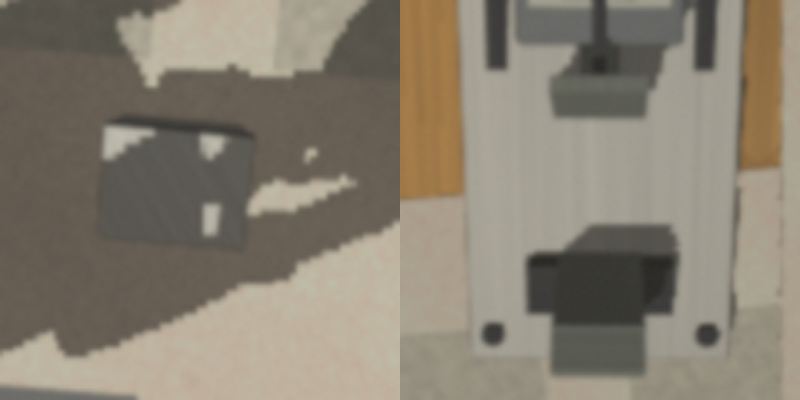

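Crop: the master's top face has corners (104,124), (252,138), (244,250), (98,238), so it is turned about -5°. In the gauge crop the jaw foot edge is at row 118, the anvil foot near row 255 and its upper edge near row 325.

```bash
python3 - <<'E'
from h import *
import pickle
c1=pickle.load(open('w1.pkl','rb'));c2=pickle.load(open('w2.pkl','rb'))
P=np.array([[104,124],[252,138],[244,250],[98,238]])/(10/3)+[230,81]
X=onz('wrist',P,.08,c2);print(X.mean(0),np.linalg.norm(X[1]-X[0]),np.linalg.norm(X[3]-X[0]),np.degrees(np.arctan2(*(X[1]-X[0])[[1,0]])),np.degrees(np.arctan2(*(X[2]-X[3])[[1,0]])))
f=lambda q,z:onz('wrist',np.array([q])/(10/3)-[120,0]+[223,190],z,c1)[0].round(4)
print('jaw foot',f([598,118],.02),'anvil foot',f([600,255],.02),'anvil upper',f([600,325],.079),f([600,325],.091))
E
```

```text
[0.45255808 0.32740991 0.08      ] 0.03907760401004143 0.030062712174454345 -5.151002630397148 -4.566229259124452
jaw foot [ 0.546 -0.03   0.02 ] anvil foot [ 0.5469 -0.09    0.02  ] anvil upper [ 0.5476 -0.0876  0.079 ] [ 0.5477 -0.0804  0.091 ]
```

>>> {"api": "drive_tool", "payload": {
  "deltas": [
    {"linear": [-3, 24, -20], "twist": -2.5, "claw": 1},
    {"linear": [-5.5, 47.5, -50], "twist": -5, "claw": 1},
    {"linear": [-5.5, 47.5, -85], "twist": -5, "claw": 1},
    {"linear": [-5.5, 47.5, -120], "twist": -5, "claw": 1},
    {"linear": [-5.5, 47.5, -155], "twist": -5, "claw": 1},
    {"linear": [-5.5, 47.5, -185], "twist": -5, "claw": 1},
    {"linear": [-5.5, 47.5, -200], "twist": -5, "claw": 1},
    {"linear": [-5.5, 47.5, -200], "twist": -5, "claw": 1},
    {"linear": [-5.5, 47.5, -200], "twist": -5, "claw": 0.35},
    {"linear": [-5.5, 47.5, -200], "twist": -5, "claw": 0.35},
    {"linear": [-5.5, 47.5, -200], "twist": -5, "claw": 0.35},
    {"linear": [-5.5, 47.5, -200], "twist": -5, "claw": 0.35}
  ],
  "squeeze": 30
}}

```text
clock: 3.58
position: [0.4548, 0.3274, 0.0521]
ee_rot: [0.0, 0.737, 0.676, 0.001]
contact_force: [-1.4, -2.2, 12.2]
width: 0.0399
gripper_force: 31.4
```

>>> {"api": "drive_tool", "payload": {
  "deltas": [
    {"linear": [0, 0, 0], "twist": 0, "claw": 0.3},
    {"linear": [0, 0, 0], "twist": 0, "claw": 0.3},
    {"linear": [0, 0, 0], "twist": 0, "claw": 0.3}
  ],
  "squeeze": 30
}}

```text
clock: 3.83
position: [0.4549, 0.3275, 0.0521]
ee_rot: [0.001, 0.737, 0.676, 0.001]
contact_force: [-0.1, -1.3, 7.1]
width: 0.0398
gripper_force: 31.5
```

>>> {"api": "drive_tool", "payload": {
  "deltas": [
    {"linear": [0, 0, 30], "twist": 0, "claw": 0.3},
    {"linear": [4, -16, 65], "twist": 1, "claw": 0.3},
    {"linear": [11, -46, 90], "twist": 2, "claw": 0.3},
    {"linear": [20, -82, 110], "twist": 3, "claw": 0.3},
    {"linear": [29, -118, 125], "twist": 4, "claw": 0.3},
    {"linear": [38, -155, 130], "twist": 5, "claw": 0.3},
    {"linear": [47, -192, 130], "twist": 5, "claw": 0.3},
    {"linear": [56, -229, 130], "twist": 5, "claw": 0.3},
    {"linear": [65, -266, 130], "twist": 5, "claw": 0.3},
    {"linear": [74, -303, 130], "twist": 5, "claw": 0.3},
    {"linear": [83, -340, 130], "twist": 5, "claw": 0.3},
    {"linear": [92, -382, 130], "twist": 5, "claw": 0.3}
  ]
}}

```text
clock: 4.83
position: [0.5454, -0.0547, 0.1804]
ee_rot: [-0.0, 0.707, 0.708, 0.0]
contact_force: [1.6, 0.5, -2.6]
width: 0.0399
gripper_force: 31.8
```

>>> {"api": "drive_tool", "payload": {
  "deltas": [
    {"linear": [0, 0, 0], "twist": 0, "claw": 0.3},
    {"linear": [0, 0, -5], "twist": 0, "claw": 0.3},
    {"linear": [0, 0, -30], "twist": 0, "claw": 0.3},
    {"linear": [0, 0, -60], "twist": 0, "claw": 0.3},
    {"linear": [0, 0, -85], "twist": 0, "claw": 0.3},
    {"linear": [0, 0, -98], "twist": 0, "claw": 0.3},
    {"linear": [0, 0, -105], "twist": 0, "claw": 0.3},
    {"linear": [0, 0, -105], "twist": 0, "claw": 0.3}
  ]
}}

```text
clock: 5.5
position: [0.5442, -0.0521, 0.0739]
ee_rot: [-0.002, 0.706, 0.708, -0.001]
contact_force: [-0.3, 0.0, -2.8]
width: 0.0396
gripper_force: 31.7
```

```bash
python3 - <<'E'
from h import *
s=sensors.get_state();im=snap('wrist','w3.png');sc=snap('scene','s3.png')
print(s['position'],s['contact_force'])
u=cv2.resize(im[60:340,160:440,::-1],(480,480),interpolation=cv2.INTER_CUBIC)
v=cv2.resize(sc[180:280,260:366,::-1],(320,302),interpolation=cv2.INTER_CUBIC)
o=np.zeros((480,800,3),np.uint8);o[:,:480]=u;o[:302,480:]=v;cv2.imwrite('pics/c3.png',o)
E
```

```text
[ 0.54422947 -0.05210817  0.07385337] [-0.29995227  0.00589963 -2.77921614]
```

View pics/c3.png

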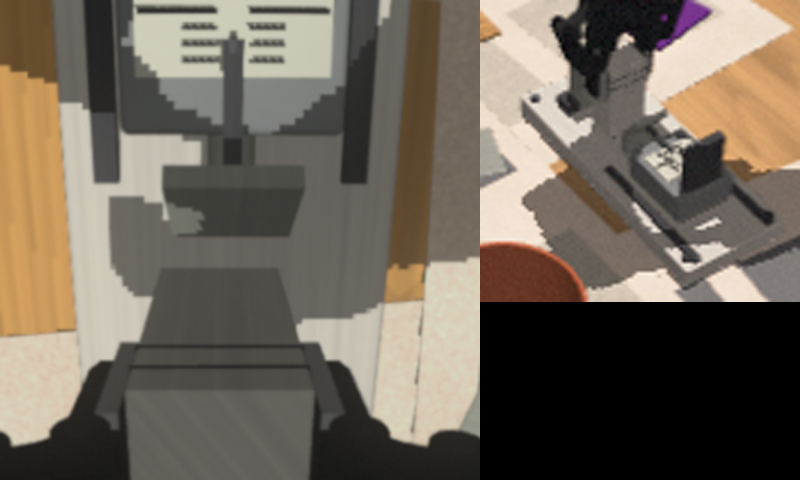

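The master stands about 2 mm over the bed, upright and about 2.5 mm to -x. I'll shift it, set it down and release, then back off and turn 90° so the camera sees the scale while pushing.

>>> {"api": "drive_tool", "payload": {
  "deltas": [
    {"linear": [3, -1, -0.5], "twist": 0, "claw": 0.3},
    {"linear": [3, -1, -1.5], "twist": 0, "claw": 0.3},
    {"linear": [3, -1, -2], "twist": 0, "claw": 0.3},
    {"linear": [3, -1, -2], "twist": 0, "claw": 0.3},
    {"linear": [3, -1, -1.5], "twist": 0, "claw": 0.6},
    {"linear": [3, -1, -1.5], "twist": 0, "claw": 1},
    {"linear": [3, -1, -1.5], "twist": 0, "claw": 1},
    {"linear": [3, -1, -1.5], "twist": 0, "claw": 1},
    {"linear": [3, -1, 10], "twist": 0, "claw": 1},
    {"linear": [3, -1, 35], "twist": 0, "claw": 1},
    {"linear": [3, -1, 70], "twist": 0, "claw": 1},
    {"linear": [3, -1, 100], "twist": 0, "claw": 1}
  ]
}}

```text
clock: 6.6
position: [0.5484, -0.0545, 0.1766]
ee_rot: [-0.0, 0.707, 0.707, -0.0]
contact_force: [0.2, -0.6, 1.0]
width: 0.0857
gripper_force: 0.0
```

>>> {"api": "drive_tool", "payload": {
  "deltas": [
    {"linear": [0, 10, 15], "twist": -7, "claw": 0.5},
    {"linear": [0, 30, 15], "twist": -14, "claw": 0},
    {"linear": [0, 55, 15], "twist": -21, "claw": 0},
    {"linear": [0, 80, 15], "twist": -28, "claw": 0},
    {"linear": [0, 105, 15], "twist": -35, "claw": 0},
    {"linear": [0, 130, 15], "twist": -42, "claw": 0},
    {"linear": [0, 155, 15], "twist": -49, "claw": 0},
    {"linear": [0, 175, 15], "twist": -56, "claw": 0},
    {"linear": [0, 177, 5], "twist": -63, "claw": 0},
    {"linear": [0, 177, -15], "twist": -70, "claw": 0},
    {"linear": [0, 177, -40], "twist": -77, "claw": 0},
    {"linear": [0, 177, -60], "twist": -84, "claw": 0}
  ]
}}

```text
clock: 7.6
position: [0.5483, 0.1228, 0.1144]
ee_rot: [0.0, 0.999, 0.05, 0.0]
contact_force: [-0.1, 0.5, 0.4]
width: -0.0
gripper_force: 0.0
```

```bash
python3 - <<'E'
from h import *
import pickle
s=sensors.get_state();cm=eyes.camera_model('wrist');im=snap('wrist','w4.png');pickle.dump(cm,open('w4.pkl','wb'))
print(s['clock'],s['position'],s['contact_force'],s['qpos'][5],s['width'])
E
```

```text
7.6 [0.5483095  0.122797   0.11442251] [-0.14861625  0.45710436  0.43545484] 1.5671344680379382 -2.5809683986615064e-05
```

View pics/w4.png

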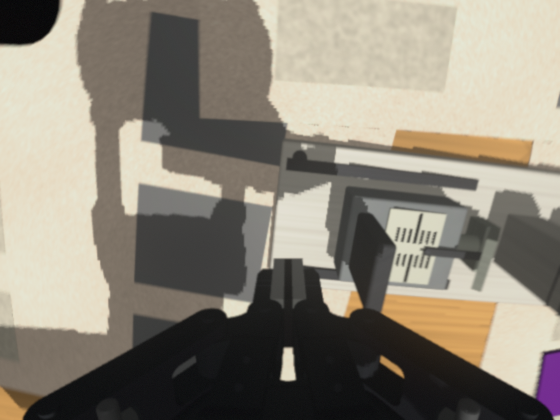

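The wrist view shows the scale at (415,250), with the zero line at column ~413, the pointer tip at ~423 and the tab at (372,260). I'll lower beside the tab and advance to near contact.

>>> {"api": "drive_tool", "payload": {
  "deltas": [
    {"linear": [0, 0, -18], "twist": -6, "claw": 0},
    {"linear": [0, -8, -34], "twist": -6, "claw": 0},
    {"linear": [0, -16, -34], "twist": -6, "claw": 0},
    {"linear": [0, -20, -34], "twist": -6, "claw": 0},
    {"linear": [0, -23, -34], "twist": -6, "claw": 0},
    {"linear": [0, -26, -34], "twist": -6, "claw": 0},
    {"linear": [0, -29, -34], "twist": -6, "claw": 0},
    {"linear": [0, -32, -34], "twist": -6, "claw": 0},
    {"linear": [0, -34, -34], "twist": -6, "claw": 0},
    {"linear": [0, -36, -34], "twist": -6, "claw": 0},
    {"linear": [0, -38, -34], "twist": -6, "claw": 0},
    {"linear": [0, -40, -34], "twist": -6, "claw": 0}
  ]
}}

```text
clock: 8.65
position: [0.5497, 0.0865, 0.0828]
ee_rot: [-0.004, 1.0, -0.001, 0.002]
contact_force: [1.2, 12.8, 2.3]
width: 0.0006
gripper_force: 6.3
```

```bash
cat > m.py <<'E'
from h import *
import sys
s=sensors.get_state();cm=eyes.camera_model('wrist');im=snap('wrist',sys.argv[1]+'.png')
print(s['clock'],s['position'],s['contact_force'])
# scale: sample brightness along gauge y at z=.056
ys=np.arange(s['position'][1]+.01,s['position'][1]-.09,-.0005)
g=cv2.cvtColor(im,cv2.COLOR_RGB2GRAY).astype(np.float32)
def prof(x0,x1):
    out=0
    for x in np.linspace(x0,x1,7):
        p=proj('wrist',np.c_[np.full(len(ys),x),ys,np.full(len(ys),.056)],cm).astype(np.float32)
        out=out+cv2.remap(g,p[:,:1],p[:,1:],cv2.INTER_LINEAR)[:,0]/7
    return out
xc=.5475
for nm,a,b in(('side-',-.014,-.008),('mid',-.001,.001),('side+',.008,.014)):
    p=prof(xc+a,xc+b); print(nm,' '.join('%d:%d'%(y*1e4,v) for y,v in zip(ys[40:],p[40:]))[:900] if len(sys.argv)>2 else '')
z=proj('wrist',[xc,s['position'][1]-.045,.056],cm)[0].astype(int);print(z)
u,v=max(z[0]-65,0),max(z[1]-50,0)
cv2.imwrite('pics/'+sys.argv[1]+'c.png',cv2.resize(im[v:v+100,u:u+130,::-1],(780,600),interpolation=cv2.INTER_CUBIC));print(u,v)
E
python3 m.py w5
```

```text
8.65 [0.54966959 0.08649416 0.0828384 ] [ 1.1922228  12.7719923   2.29001571]
side- 
mid 
side+ 
[371 263]
306 213
```

View pics/w5c.png

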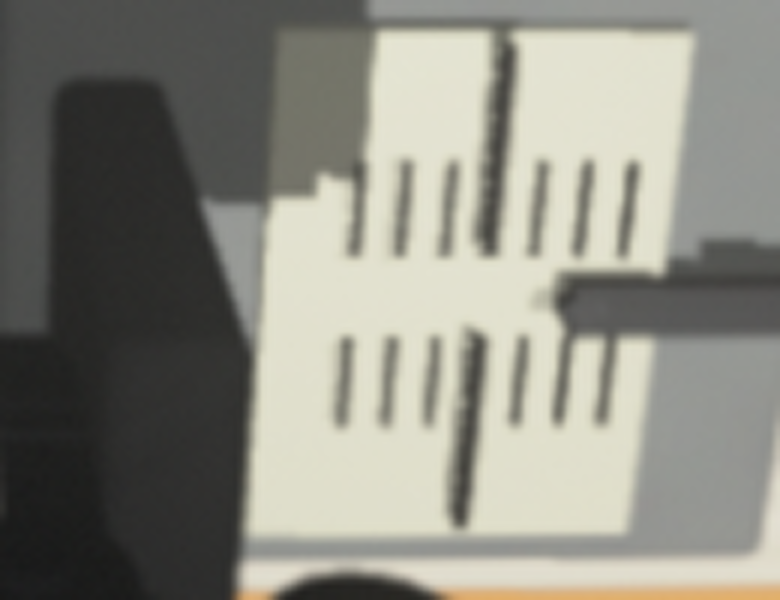

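Contact is at 12.8 N. The crop shows the zero line from (505,40) to (460,520) and the pointer tip at (556,300). I'll make a numeric tracker from this.

```bash
cat > t.py <<'E'
from h import *
import sys
def track(im,cm,y0):
    g=cv2.cvtColor(im,cv2.COLOR_RGB2GRAY).astype(np.float32)
    ys=np.arange(y0,y0-.035,-.0001)
    def prof(x0,x1):
        o=0
        for x in np.linspace(x0,x1,5):
            p=proj('wrist',np.c_[np.full(len(ys),x),ys,np.full(len(ys),.056)],cm).astype(np.float32)
            o=o+cv2.remap(g,p[:,:1],p[:,1:],cv2.INTER_LINEAR)[:,0]/5
        return o
    return ys,prof
if __name__=='__main__':
    s=sensors.get_state()
    if sys.argv[1]=='cal':
        cm=eyes.camera_model('wrist');f=lambda p:onz('wrist',np.array(p)/6+[306,213],.056,cm).round(4)
        print(f([[505,40],[460,520],[482,300],[556,300],[540,300],[280,30],[690,30],[245,535],[630,535],[497,170],[470,420],[155,80],[60,80],[250,350]]))
E
python3 t.py cal
```

```text
[[0.5719 0.0335 0.056 ]
 [0.5251 0.0331 0.056 ]
 [0.5476 0.0332 0.056 ]
 [0.5476 0.0266 0.056 ]
 [0.5476 0.0281 0.056 ]
 [0.5728 0.0527 0.056 ]
 [0.5728 0.0177 0.056 ]
 [0.5237 0.0529 0.056 ]
 [0.5233 0.017  0.056 ]
 [0.56   0.0331 0.056 ]
 [0.5356 0.0332 0.056 ]
 [0.5684 0.063  0.056 ]
 [0.5684 0.071  0.056 ]
 [0.5428 0.0535 0.056 ]]
```

>>> {"api": "drive_tool", "payload": {
  "deltas": [
    {"linear": [0, -2.5, 0], "twist": 0, "claw": 0},
    {"linear": [0, -5, 0], "twist": 0, "claw": 0},
    {"linear": [0, -7.5, 0], "twist": 0, "claw": 0},
    {"linear": [0, -10, 0], "twist": 0, "claw": 0},
    {"linear": [0, -12.5, 0], "twist": 0, "claw": 0},
    {"linear": [0, -15, 0], "twist": 0, "claw": 0},
    {"linear": [0, -17.5, 0], "twist": 0, "claw": 0},
    {"linear": [0, -20, 0], "twist": 0, "claw": 0},
    {"linear": [0, -22.5, 0], "twist": 0, "claw": 0},
    {"linear": [0, -25, 0], "twist": 0, "claw": 0},
    {"linear": [0, -27.5, 0], "twist": 0, "claw": 0},
    {"linear": [0, -30, 0], "twist": 0, "claw": 0}
  ]
}}

```text
clock: 9.7
position: [0.5497, 0.0569, 0.0828]
ee_rot: [-0.004, 1.0, -0.001, 0.002]
contact_force: [0.9, 13.6, 1.7]
width: -0.0004
gripper_force: 6.9
```

```bash
cat >> t.py <<'E'
    else:
        cm=eyes.camera_model('wrist');im=snap('wrist',sys.argv[1]+'.png');z0=s['position'][1]-.0533+(float(sys.argv[2]) if len(sys.argv)>2 else 0)
        ys,prof=track(im,cm,z0+.017)
        zs=[]
        for a,b in((.565,.570),(.527,.531)):
            p=prof(a,b);w=abs(ys-z0)<.006;d=np.clip(np.median(p[w])*.75-p[w],0,None);zs.append((d@ys[w]/d.sum()) if d.sum()>0 else np.nan)
        p=prof(.5468,.5484);br=np.percentile(p,80);k=np.where(p<br*.55)[0]
        k=[i for i in k if p[i:i+40].mean()<br*.6]
        print(s['clock'],s['position'].round(4),s['contact_force'].round(1),'zero',np.round(zs,4),'tip',ys[k[0]].round(4) if k else None,'ptr-zero mm',((ys[k[0]]-np.nanmean(zs))*1e3).round(2) if k else None)
        print('mid',' '.join('%d:%d'%(round(y*1e4),v) for y,v in zip(ys[::10],p[::10])))
E
python3 t.py w6
```

```text
9.7 [0.5497 0.0569 0.0828] [ 0.9 13.6  1.7] zero [0.0043 0.0044] tip -0.0009 ptr-zero mm -5.27
mid 206:218 196:218 186:218 176:218 166:218 156:218 146:218 136:218 126:218 116:218 106:218 96:218 86:218 76:218 66:218 56:218 46:218 36:218 26:218 16:218 6:217 -4:163 -14:82 -24:77 -34:89 -44:92 -54:90 -64:85 -74:84 -84:85 -94:84 -104:84 -114:83 -124:83 -134:83
```

>>> {"api": "drive_tool", "payload": {
  "deltas": [
    {"linear": [0, -1.5, 0], "twist": 0, "claw": 0},
    {"linear": [0, -3, 0], "twist": 0, "claw": 0},
    {"linear": [0, -4.5, 0], "twist": 0, "claw": 0},
    {"linear": [0, -6, 0], "twist": 0, "claw": 0},
    {"linear": [0, -6, 0], "twist": 0, "claw": 0}
  ]
}}

```text
clock: 10.17
position: [0.5497, 0.0518, 0.0828]
ee_rot: [-0.005, 1.0, -0.001, 0.002]
contact_force: [1.0, 15.1, 2.0]
width: 0.0003
gripper_force: 8.2
```

```bash
python3 t.py w7
```

```text
10.1667 [0.5497 0.0518 0.0828] [ 1.  15.1  2. ] zero [-0.001 -0.001] tip -0.0008 ptr-zero mm 0.18
mid 155:218 145:218 135:218 125:218 115:218 105:217 95:218 85:218 75:218 65:218 55:218 45:218 35:218 25:218 15:218 5:213 -5:146 -15:78 -25:76 -35:89 -45:89 -55:88 -65:86 -75:85 -85:85 -95:84 -105:84 -115:84 -125:84 -135:84 -145:84 -155:83 -165:83 -175:83 -185:82
```

```bash
python3 - <<'E'
from h import *
from t import track
cm=dict(eyes.camera_model('wrist'));R=np.array(cm['R']);dp=np.array([.5497-.5497,.08649-.0518,0]);cm['t']=np.array(cm['t'])-R@dp
im=cv2.imread('pics/w5.png')[:,:,::-1].copy()
ys,prof=track(im,cm,.0332+.017);p=prof(.5468,.5484);k=[i for i in np.where(p<218*.55)[0] if p[i:i+40].mean()<218*.6];print(ys[k[0]])
for a,b in((.565,.570),(.527,.531)):
    q=prof(a,b);w=abs(ys-.0332)<.006;d=np.clip(np.median(q[w])*.75-q[w],0,None);print(d@ys[w]/d.sum())
E
```

```text
0.027299999999999346
0.03405558184315803
0.03409793178565122
```

The tracker reads +0.2 mm. At the start, where the true reading was -6, it read -6.8, so the true value is about +0.2 to +1.0 mm, within tolerance. Backing off now.

>>> {"api": "drive_tool", "payload": {
  "deltas": [
    {"linear": [0, 4, 0], "twist": 0, "claw": 0},
    {"linear": [0, 10, 0], "twist": 0, "claw": 0},
    {"linear": [0, 20, 0], "twist": 0, "claw": 0},
    {"linear": [0, 20, 0], "twist": 0, "claw": 0},
    {"linear": [0, 20, 0], "twist": 0, "claw": 0},
    {"linear": [0, 20, 0], "twist": 0, "claw": 0}
  ]
}}

```text
clock: 10.72
position: [0.5486, 0.0663, 0.0813]
ee_rot: [0.0, 1.0, 0.001, -0.0]
contact_force: [-0.9, -0.5, -0.5]
width: 0.0001
gripper_force: 0.0
```

```bash
python3 - <<'E'
from h import *
print(sensors.get_state()['position'])
E
python3 t.py w8 -0.017
```

```text
[0.54859456 0.06632101 0.08133784]
10.7167 [0.5486 0.0663 0.0813] [-0.9 -0.5 -0.5] zero [-0.0007 -0.0007] tip -0.0007 ptr-zero mm 0.02
mid 130:219 120:219 110:220 100:219 90:219 80:219 70:219 60:219 50:219 40:219 30:219 20:219 10:218 0:178 -10:93 -20:70 -30:80 -40:86 -50:84 -60:84 -70:83 -80:83 -90:83 -100:83 -110:83 -120:82 -130:82 -140:82 -150:82 -160:81 -170:82 -180:81 -190:81 -200:81 -210:81
```

>>> {"api": "drive_tool", "payload": {
  "deltas": [
    {"linear": [0, 0, 30], "twist": 5, "claw": 0},
    {"linear": [0, 0, 65], "twist": 12, "claw": 0},
    {"linear": [0, -15, 100], "twist": 19, "claw": 0.5},
    {"linear": [0, -35, 130], "twist": 26, "claw": 1},
    {"linear": [0, -60, 150], "twist": 33, "claw": 1},
    {"linear": [0, -85, 150], "twist": 40, "claw": 1},
    {"linear": [0, -110, 150], "twist": 47, "claw": 1},
    {"linear": [0, -135, 150], "twist": 54, "claw": 1},
    {"linear": [0, -160, 150], "twist": 61, "claw": 1},
    {"linear": [0, -176, 150], "twist": 68, "claw": 1},
    {"linear": [0, -176, 150], "twist": 75, "claw": 1},
    {"linear": [0, -176, 150], "twist": 82, "claw": 1}
  ]
}}

```text
clock: 11.77
position: [0.5483, -0.1114, 0.2311]
ee_rot: [-0.0, 0.753, 0.658, -0.0]
contact_force: [0.3, 0.7, 0.6]
width: 0.0856
gripper_force: 0.0
```

>>> {"api": "drive_tool", "payload": {
  "deltas": [
    {"linear": [0, 0, 0], "twist": 7, "claw": 1},
    {"linear": [0, 0, 0], "twist": 8, "claw": 1},
    {"linear": [0, 0, 0], "twist": 8, "claw": 1}
  ]
}}

```text
clock: 12.02
position: [0.5484, -0.1099, 0.2312]
ee_rot: [-0.0, 0.708, 0.706, -0.0]
contact_force: [0.5, 0.0, -0.7]
width: 0.0854
gripper_force: 0.0
```

```bash
python3 - <<'E'
from h import *
import pickle
s=sensors.get_state();cm=eyes.camera_model('wrist');im=snap('wrist','w9.png');pickle.dump(cm,open('w9.pkl','wb'))
print(s['clock'],s['position'],s['ee_rot'])
c=proj('wrist',[.5475,-.0715,.1],cm)[0].astype(int);u,v=np.clip(c-[50,75],0,None);print(u,v)
A=cv2.resize(im[v:v+150,u:u+100,::-1],(400,600),interpolation=cv2.INTER_CUBIC)
B=cv2.resize(im[:,:,::-1],(400,300));o=np.zeros((600,800,3),np.uint8);o[:,:400]=A;o[:300,400:]=B;cv2.imwrite('pics/c9.png',o)
E
```

```text
12.0167 [ 0.54841762 -0.10994084  0.23120621] [-4.61024070e-05  7.07716863e-01  7.06496164e-01 -1.01259513e-04]
236 79
```

View pics/c9.png

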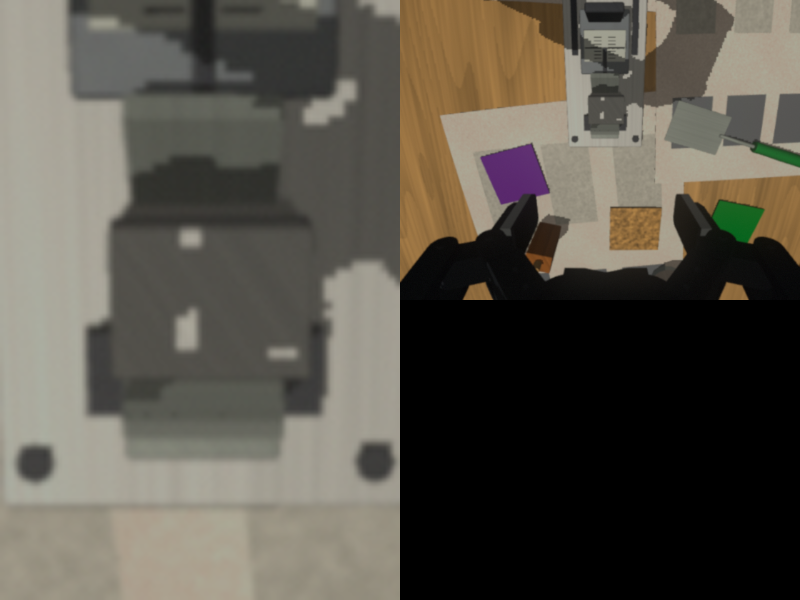

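Crop: the master's top spans cols 110–312 and rows 226–378, standing square against the anvil. In the full view the cork pad is centred at about (635,228) and the foot is at (545,245).

```bash
python3 - <<'E'
from h import *
import pickle
cm=pickle.load(open('w9.pkl','rb'))
X=onz('wrist',np.array([[112,226],[314,226],[310,378],[110,378]])/4+[236,79],.1,cm);print(X.mean(0),np.ptp(X,axis=0))
im=cv2.imread('pics/w9.png');hsv=cv2.cvtColor(im,cv2.COLOR_BGR2HSV)
cork=((hsv[...,0]>10)&(hsv[...,0]<25)&(hsv[...,1]>110)&(hsv[...,2]>110)).astype(np.uint8)
cork[:, :285]=0;cork[:,378:]=0;cork[:275]=0;cork[365:]=0
cork=cv2.morphologyEx(cork,cv2.MORPH_CLOSE,np.ones((5,5)))
ys,xs=np.where(cork);print(xs.min(),xs.max(),ys.min(),ys.max(),len(xs))
r=onz('wrist',[[xs.min(),ys.min()],[xs.max(),ys.min()],[xs.min(),ys.max()],[xs.max(),ys.max()]],.004,cm);print(r.round(4),r.mean(0))
# top camera: cork & foot masks
t=cv2.imread('pics/top0.png');h=cv2.cvtColor(t,cv2.COLOR_BGR2HSV)
m=((h[...,0]>8)&(h[...,0]<25)&(h[...,1]>100))
for nm,(a,b,c,d),z in(('cork',(325,190,372,230),.004),('foot',(340,240,366,266),.08)):
    s=m[b:d,a:c].astype(np.uint8);n,l,st,ce=cv2.connectedComponentsWithStats(s);i=1+st[1:,4].argmax()
    pts=np.argwhere(l==i)[:,::-1]+[a,b];box=cv2.boxPoints(cv2.minAreaRect(pts.astype(np.float32)));Q=onz('top',box,z);print(nm,st[i],Q.mean(0),Q.round(4).tolist())
E
```

```text
[ 0.54899668 -0.07164142  0.1       ] [0.04019955 0.03006463 0.        ]
294 365 291 349 4026
[[ 0.5552 -0.2537  0.004 ]
 [ 0.6431 -0.2543  0.004 ]
 [ 0.5556 -0.3425  0.004 ]
 [ 0.6501 -0.3436  0.004 ]] [ 0.60100914 -0.29853092  0.004     ]
cork [ 11   6  26  26 675] [ 0.59854895 -0.30111818  0.004     ] [[0.6416, -0.2595, 0.004], [0.6411, -0.3451, 0.004], [0.5554, -0.3424, 0.004], [0.5561, -0.2575, 0.004]]
foot [  6   6  15  15 166] [ 0.44271217 -0.30054182  0.08      ] [[0.4264, -0.2755, 0.08], [0.469, -0.2873, 0.08], [0.459, -0.3257, 0.08], [0.4164, -0.3137, 0.08]]
```

>>> {"api": "drive_tool", "payload": {
  "deltas": [
    {"linear": [0, 20, -20], "twist": 0, "claw": 1},
    {"linear": [0, 38, -50], "twist": 0, "claw": 1},
    {"linear": [0, 38, -85], "twist": 0, "claw": 1},
    {"linear": [0, 38, -120], "twist": 0, "claw": 1},
    {"linear": [0, 38, -145], "twist": 0, "claw": 1},
    {"linear": [0, 38, -157], "twist": 0, "claw": 1},
    {"linear": [0, 38, -157], "twist": 0, "claw": 1},
    {"linear": [0, 38, -157], "twist": 0, "claw": 0.6},
    {"linear": [0, 38, -157], "twist": 0, "claw": 0.35},
    {"linear": [0, 38, -157], "twist": 0, "claw": 0.3},
    {"linear": [0, 38, -157], "twist": 0, "claw": 0.3},
    {"linear": [0, 38, -157], "twist": 0, "claw": 0.3}
  ],
  "squeeze": 40
}}

```text
clock: 13.07
position: [0.5494, -0.0718, 0.0758]
ee_rot: [0.001, 0.707, 0.707, 0.001]
contact_force: [-0.3, 0.3, 5.3]
width: 0.0399
gripper_force: 40.9
```

>>> {"api": "drive_tool", "payload": {
  "deltas": [
    {"linear": [0, 0, 0], "twist": 0, "claw": 0.3},
    {"linear": [0, 0, 0], "twist": 0, "claw": 0.3},
    {"linear": [0, 0, 8], "twist": 0, "claw": 0.3},
    {"linear": [0, 0, 20], "twist": 0, "claw": 0.3},
    {"linear": [0, 0, 35], "twist": 0, "claw": 0.3},
    {"linear": [0, 0, 55], "twist": 0, "claw": 0.3},
    {"linear": [0, 0, 80], "twist": 0, "claw": 0.3},
    {"linear": [0, 0, 105], "twist": 0, "claw": 0.3},
    {"linear": [0, 0, 105], "twist": 0, "claw": 0.3}
  ]
}}

```text
clock: 13.82
position: [0.5515, -0.0722, 0.1844]
ee_rot: [0.004, 0.707, 0.707, 0.003]
contact_force: [2.0, -0.9, -3.0]
width: 0.0394
gripper_force: 41.6
```

>>> {"api": "drive_tool", "payload": {
  "deltas": [
    {"linear": [7, -30, 0], "twist": 0, "claw": 0.3},
    {"linear": [15, -66, 0], "twist": 0, "claw": 0.3},
    {"linear": [24, -104, 0], "twist": 0, "claw": 0.3},
    {"linear": [33, -142, 0], "twist": 0, "claw": 0.3},
    {"linear": [41, -180, 0], "twist": 0, "claw": 0.3},
    {"linear": [48, -212, 0], "twist": 0, "claw": 0.3},
    {"linear": [51, -227, -5], "twist": 0, "claw": 0.3},
    {"linear": [51, -227, -35], "twist": 0, "claw": 0.3},
    {"linear": [51, -227, -70], "twist": 0, "claw": 0.3},
    {"linear": [51, -227, -100], "twist": 0, "claw": 0.3},
    {"linear": [51, -227, -112], "twist": 0, "claw": 0.3},
    {"linear": [51, -227, -115], "twist": 0, "claw": 0.3}
  ]
}}

```text
clock: 14.82
position: [0.5971, -0.2968, 0.0607]
ee_rot: [-0.004, 0.707, 0.707, -0.001]
contact_force: [0.3, 0.6, -1.7]
width: 0.0395
gripper_force: 41.5
```

>>> {"api": "drive_tool", "payload": {
  "deltas": [
    {"linear": [0, 0, 0], "twist": 0, "claw": 0.3},
    {"linear": [0, 0, -1.5], "twist": 0, "claw": 0.3},
    {"linear": [0, 0, -3], "twist": 0, "claw": 0.3},
    {"linear": [0, 0, -3], "twist": 0, "claw": 0.3}
  ]
}}

```text
clock: 15.15
position: [0.6005, -0.2989, 0.0629]
ee_rot: [0.001, 0.707, 0.708, 0.0]
contact_force: [-0.1, 0.2, -2.8]
width: 0.0394
gripper_force: 41.5
```

>>> {"api": "drive_tool", "payload": {
  "deltas": [
    {"linear": [0, 0, -1], "twist": 0, "claw": 0.3},
    {"linear": [0, 0, -2], "twist": 0, "claw": 0.3},
    {"linear": [0, 0, -2], "twist": 0, "claw": 0.3},
    {"linear": [0, 0, -2], "twist": 0, "claw": 0.3}
  ]
}}

```text
clock: 15.48
position: [0.5998, -0.2986, 0.0598]
ee_rot: [0.0, 0.707, 0.707, 0.0]
contact_force: [-0.3, -0.2, -0.5]
width: 0.0399
gripper_force: 41.6
```

>>> {"api": "drive_tool", "payload": {
  "deltas": [
    {"linear": [0, 0, 0], "twist": 0, "claw": 0.6},
    {"linear": [0, 0, 0], "twist": 0, "claw": 1},
    {"linear": [0, 0, 0], "twist": 0, "claw": 1},
    {"linear": [0, 0, 0], "twist": 0, "claw": 1},
    {"linear": [0, 0, 15], "twist": 0, "claw": 1},
    {"linear": [0, 0, 45], "twist": 0, "claw": 1},
    {"linear": [0, 0, 80], "twist": 0, "claw": 1},
    {"linear": [-20, -10, 110], "twist": 0, "claw": 1},
    {"linear": [-52, -20, 130], "twist": 0, "claw": 1},
    {"linear": [-90, -30, 140], "twist": 0, "claw": 1},
    {"linear": [-125, -40, 145], "twist": 0, "claw": 1},
    {"linear": [-157, -48, 150], "twist": 0, "claw": 1}
  ]
}}

```text
clock: 16.48
position: [0.4409, -0.3471, 0.2105]
ee_rot: [0.001, 0.707, 0.708, -0.0]
contact_force: [0.2, -0.5, -0.3]
width: 0.0852
gripper_force: 0.0
```

>>> {"api": "drive_tool", "payload": {
  "deltas": [
    {"linear": [0, 0, 0], "twist": 0, "claw": 1},
    {"linear": [0, 0, 0], "twist": 0, "claw": 1}
  ]
}}

```text
clock: 16.65
position: [0.4416, -0.3471, 0.2103]
ee_rot: [0.001, 0.708, 0.707, 0.0]
contact_force: [0.6, -0.3, 0.1]
width: 0.0855
gripper_force: 0.0
```

```bash
python3 - <<'E'
from h import *
import pickle
s=sensors.get_state();cm=eyes.camera_model('wrist');im=snap('wrist','w10.png');pickle.dump(cm,open('w10.pkl','wb'))
snap('scene','s10.png');snap('top','t10.png')
print(s['clock'],s['position'],s['ee_rot'])
c=proj('wrist',[.443,-.30,.08],cm)[0].astype(int);print(c)
u,v=np.clip(c-[60,60],0,None)
h=cv2.cvtColor(im,cv2.COLOR_RGB2HSV);roi=h[v:v+130,u:u+120]
print([roi[60+dy,60+dx].tolist() for dx,dy in((0,0),(10,0),(-10,0),(0,10),(0,-10),(0,-25),(25,25))])
A=cv2.resize(im[v:v+120,u:u+120,::-1],(560,560),interpolation=cv2.INTER_CUBIC)
t=cv2.imread('pics/t10.png');B=cv2.resize(t[180:270,310:370],(240,360),interpolation=cv2.INTER_CUBIC)
o=np.zeros((560,800,3),np.uint8);o[:,:560]=A;o[:360,560:]=B;cv2.imwrite('pics/c10.png',o);print(u,v)
E
```

```text
16.65 [ 0.44155918 -0.34707754  0.21026899] [8.70660799e-04 7.07693673e-01 7.06518846e-01 1.64790722e-04]
[289 143]
[[17, 118, 69], [14, 144, 69], [13, 145, 72], [17, 119, 77], [13, 173, 127], [17, 50, 92], [20, 40, 160]]
229 83
```

View pics/c10.png

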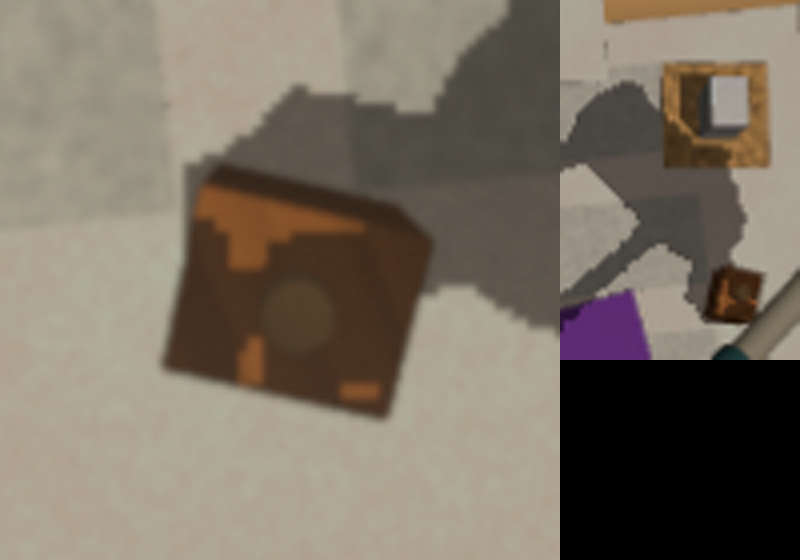

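The master stands on the cork. The foot's top corners in the crop are (203,184), (432,240), (387,418), (163,368), with the dowel at (297,315).

```bash
python3 - <<'E'
from h import *
import pickle
cm=pickle.load(open('w10.pkl','rb'))
X=onz('wrist',np.array([[203,184],[432,240],[387,418],[163,368]])*(120/560)+[229,83],.08,cm)
d=onz('wrist',np.array([[297,315]])*(120/560)+[229,83],.095,cm)
a=lambda v:np.degrees(np.arctan2(v[1],v[0]))
print(X.mean(0),d,np.linalg.norm(X[1]-X[0]),np.linalg.norm(X[3]-X[0]),a(X[1]-X[0]),a(X[2]-X[3]),a(X[0]-X[3])-90,a(X[1]-X[2])-90)
E
```

```text
[ 0.44524642 -0.30360284  0.08      ] [[ 0.44510523 -0.30333802  0.095     ]] 0.03877735387688611 0.031177204313358978 -13.600785372664443 -12.906303557240932 -13.43383062966538 -12.994183007346436
```

>>> {"api": "drive_tool", "payload": {
  "deltas": [
    {"linear": [2, 22, -15], "twist": -6.5, "claw": 1},
    {"linear": [3.5, 43.5, -45], "twist": -13, "claw": 1},
    {"linear": [3.5, 43.5, -80], "twist": -13, "claw": 1},
    {"linear": [3.5, 43.5, -115], "twist": -13, "claw": 1},
    {"linear": [3.5, 43.5, -143], "twist": -13, "claw": 1},
    {"linear": [3.5, 43.5, -155], "twist": -13, "claw": 1},
    {"linear": [3.5, 43.5, -155], "twist": -13, "claw": 1},
    {"linear": [3.5, 43.5, -155], "twist": -13, "claw": 0.6},
    {"linear": [3.5, 43.5, -155], "twist": -13, "claw": 0.35},
    {"linear": [3.5, 43.5, -155], "twist": -13, "claw": 0.3},
    {"linear": [3.5, 43.5, -155], "twist": -13, "claw": 0.3},
    {"linear": [3.5, 43.5, -155], "twist": -13, "claw": 0.3}
  ],
  "squeeze": 50
}}

```text
clock: 17.8
position: [0.4471, -0.3038, 0.0558]
ee_rot: [0.002, 0.782, 0.623, 0.0]
contact_force: [0.1, 0.2, 4.6]
width: 0.0393
gripper_force: 50.9
```

>>> {"api": "drive_tool", "payload": {
  "deltas": [
    {"linear": [0, 0, 0], "twist": 0, "claw": 0.3},
    {"linear": [0, 0, 0], "twist": 0, "claw": 0.3},
    {"linear": [0, 0, 0], "twist": 0, "claw": 0.3}
  ]
}}

```text
clock: 18.05
position: [0.4471, -0.3038, 0.0558]
ee_rot: [0.002, 0.782, 0.623, 0.0]
contact_force: [-0.1, -0.1, 5.9]
width: 0.0395
gripper_force: 51.1
```

>>> {"api": "drive_tool", "payload": {
  "deltas": [
    {"linear": [0, 0, 25], "twist": 0, "claw": 0.3},
    {"linear": [0, 0, 60], "twist": 0, "claw": 0.3},
    {"linear": [5, 12, 95], "twist": 2, "claw": 0.3},
    {"linear": [15, 35, 120], "twist": 4, "claw": 0.3},
    {"linear": [28, 65, 130], "twist": 6, "claw": 0.3},
    {"linear": [42, 97, 130], "twist": 8, "claw": 0.3},
    {"linear": [57, 132, 130], "twist": 11, "claw": 0.3},
    {"linear": [72, 167, 130], "twist": 13, "claw": 0.3},
    {"linear": [86, 199, 130], "twist": 13, "claw": 0.3},
    {"linear": [97, 222, 130], "twist": 13, "claw": 0.3},
    {"linear": [102, 234, 130], "twist": 13, "claw": 0.3},
    {"linear": [102, 234, 130], "twist": 13, "claw": 0.3}
  ]
}}

```text
clock: 19.05
position: [0.5486, -0.0667, 0.1842]
ee_rot: [-0.0, 0.706, 0.709, 0.0]
contact_force: [-0.3, -0.2, -0.7]
width: 0.0396
gripper_force: 50.6
```

>>> {"api": "drive_tool", "payload": {
  "deltas": [
    {"linear": [0, 0, 0], "twist": 0, "claw": 0.3},
    {"linear": [0, 0, 0], "twist": 0, "claw": 0.3},
    {"linear": [0, 0, 0], "twist": 0, "claw": 0.3}
  ]
}}

```text
clock: 19.3
position: [0.5475, -0.0704, 0.1843]
ee_rot: [0.0, 0.707, 0.707, -0.0]
contact_force: [-0.3, -0.2, -0.8]
width: 0.0393
gripper_force: 50.6
```

>>> {"api": "drive_tool", "payload": {
  "deltas": [
    {"linear": [0, 1, -12], "twist": 0, "claw": 0.3},
    {"linear": [0, 1, -25], "twist": 0, "claw": 0.3},
    {"linear": [0, 1, -36], "twist": 0, "claw": 0.3},
    {"linear": [0, 1, -46], "twist": 0, "claw": 0.3},
    {"linear": [0, 1, -55], "twist": 0, "claw": 0.3},
    {"linear": [0, 1, -62], "twist": 0, "claw": 0.3},
    {"linear": [0, 1, -66], "twist": 0, "claw": 0.3},
    {"linear": [0, 1, -66], "twist": 0, "claw": 0.3}
  ]
}}

```text
clock: 19.97
position: [0.5475, -0.0682, 0.1174]
ee_rot: [-0.001, 0.707, 0.707, -0.0]
contact_force: [-0.5, 0.6, -0.9]
width: 0.0395
gripper_force: 50.6
```

>>> {"api": "drive_tool", "payload": {
  "deltas": [
    {"linear": [0, -1, -4], "twist": 0, "claw": 0.3},
    {"linear": [0, -1, -8], "twist": 0, "claw": 0.3},
    {"linear": [0, -1, -12], "twist": 0, "claw": 0.3},
    {"linear": [0, -1, -15], "twist": 0, "claw": 0.3},
    {"linear": [0, -1, -18], "twist": 0, "claw": 0.3},
    {"linear": [0, -1, -21], "twist": 0, "claw": 0.3},
    {"linear": [0, -1, -24], "twist": 0, "claw": 0.3},
    {"linear": [0, -1, -24], "twist": 0, "claw": 0.3}
  ]
}}

```text
clock: 20.63
position: [0.5489, -0.0701, 0.0943]
ee_rot: [0.001, 0.707, 0.708, -0.0]
contact_force: [0.9, -5.3, 0.3]
width: 0.0395
gripper_force: 50.7
```

>>> {"api": "drive_tool", "payload": {
  "deltas": [
    {"linear": [0, 0, -3], "twist": 0, "claw": 0.3},
    {"linear": [0, 0, -6], "twist": 0, "claw": 0.3},
    {"linear": [0, 0, -9], "twist": 0, "claw": 0.3},
    {"linear": [0, 0, -12], "twist": 0, "claw": 0.3},
    {"linear": [0, 0, -14], "twist": 0, "claw": 0.3},
    {"linear": [0, 0, -16], "twist": 0, "claw": 0.3},
    {"linear": [0, 0, -18], "twist": 0, "claw": 0.3},
    {"linear": [0, 0, -18], "twist": 0, "claw": 0.3}
  ]
}}

```text
clock: 21.3
position: [0.5481, -0.0701, 0.0759]
ee_rot: [0.001, 0.707, 0.708, -0.001]
contact_force: [0.7, -6.2, -0.8]
width: 0.0394
gripper_force: 50.6
```

>>> {"api": "drive_tool", "payload": {
  "deltas": [
    {"linear": [0, 0, -1], "twist": 0, "claw": 0.3},
    {"linear": [0, 0, -2], "twist": 0, "claw": 0.3},
    {"linear": [0, 0, -3], "twist": 0, "claw": 0.3},
    {"linear": [0, 0, -3], "twist": 0, "claw": 0.3}
  ]
}}

```text
clock: 21.63
position: [0.5481, -0.0702, 0.0757]
ee_rot: [0.001, 0.707, 0.708, -0.001]
contact_force: [-4.6, -5.1, 17.0]
width: 0.0394
gripper_force: 52.9
```

>>> {"api": "drive_tool", "payload": {
  "deltas": [
    {"linear": [0, 0, 1.5], "twist": 0, "claw": 0.3},
    {"linear": [0, 0, 2], "twist": 0, "claw": 0.35},
    {"linear": [0, 0, 2], "twist": 0, "claw": 0.6},
    {"linear": [0, 0, 2], "twist": 0, "claw": 1},
    {"linear": [0, 0, 2], "twist": 0, "claw": 1},
    {"linear": [0, 0, 2], "twist": 0, "claw": 1},
    {"linear": [0, 0, 15], "twist": 0, "claw": 1},
    {"linear": [0, 0, 40], "twist": 0, "claw": 1},
    {"linear": [0, -10, 75], "twist": 0, "claw": 1},
    {"linear": [0, -25, 110], "twist": 0, "claw": 1},
    {"linear": [0, -35, 140], "twist": 0, "claw": 1},
    {"linear": [0, -40, 155], "twist": 0, "claw": 1}
  ]
}}

```text
clock: 22.63
position: [0.5497, -0.1101, 0.2324]
ee_rot: [0.003, 0.707, 0.707, 0.001]
contact_force: [1.8, -0.3, 0.0]
width: 0.0854
gripper_force: 0.0
```

>>> {"api": "drive_tool", "payload": {
  "deltas": [
    {"linear": [0, 0, 0], "twist": 0, "claw": 1},
    {"linear": [0, 0, 0], "twist": 0, "claw": 1}
  ]
}}

```text
clock: 22.8
position: [0.5482, -0.1088, 0.2285]
ee_rot: [0.0, 0.707, 0.707, 0.001]
contact_force: [-0.8, 0.2, -0.6]
width: 0.0856
gripper_force: 0.0
```

```bash
python3 - <<'E'
from h import *
s=sensors.get_state();cm=eyes.camera_model('wrist');im=snap('wrist','w11.png');sc=snap('scene','s11.png');tp=snap('top','t11.png')
print(s['clock'],s['position'])
zz=proj('wrist',[.548,-.035,.06],cm)[0].astype(int);u,v=np.clip(zz-[60,90],0,None);print(u,v)
A=cv2.resize(im[v:v+150,u:u+120,::-1],(480,600),interpolation=cv2.INTER_CUBIC)
o=np.zeros((600,800,3),np.uint8);o[:,:480]=A
o[:300,480:]=cv2.resize(sc[150:280,230:369,::-1],(320,300),interpolation=cv2.INTER_CUBIC)
o[300:,480:]=cv2.resize(tp[180:290,250:367,::-1],(320,300),interpolation=cv2.INTER_CUBIC)
cv2.imwrite('pics/c11.png',o)
# scale profile across y at z=.056
g=cv2.cvtColor(im,cv2.COLOR_RGB2GRAY).astype(np.float32)
ys=np.arange(.02,-.03,-.0005)
for a,b in((.530,.535),(.547,.549),(.561,.567)):
    o=0
    for x in np.linspace(a,b,5):
        p=proj('wrist',np.c_[np.full(len(ys),x),ys,np.full(len(ys),.056)],cm).astype(np.float32);o=o+cv2.remap(g,p[:,:1],p[:,1:],cv2.INTER_LINEAR)[:,0]/5
    print(a,' '.join('%d:%d'%(round(y*1e4),q) for y,q in zip(ys,o)))
E
```

```text
22.8 [ 0.54816177 -0.10878189  0.2285253 ]
227 17
0.53 200:102 195:101 190:99 185:101 180:109 175:127 170:141 165:152 160:156 155:157 150:157 145:157 140:157 135:157 130:157 125:157 120:157 115:156 110:154 105:149 100:146 95:144 90:150 85:154 80:157 75:156 70:155 65:151 60:147 55:145 50:148 45:149 40:148 35:143 30:134 25:118 20:103 15:90 10:88 5:86 0:84 -5:78 -10:69 -15:54 -20:47 -25:44 -30:59 -35:70 -40:76 -45:77 -50:76 -55:73 -60:72 -65:72 -70:75 -75:77 -80:77 -85:77 -90:75 -95:73 -100:71 -105:72 -110:74 -115:77 -120:77 -125:77 -130:75 -135:73 -140:72 -145:73 -150:75 -155:77 -160:81 -165:85 -170:92 -175:95 -180:96 -185:97 -190:98 -195:101 -200:103 -205:104 -210:104 -215:104 -220:104 -225:104 -230:104 -235:104 -240:104 -245:103 -250:103 -255:103 -260:102 -265:100 -270:97 -275:93 -280:90 -285:85 -290:83 -295:85
0.547 200:102 195:102 190:100 185:101 180:107 175:127 170:142 165:153 160:155 155:156 150:156 145:156 140:156 135:156 130:156 125:156 120:156 115:156 110:156 105:156 100:156 95:156 90:156 85:156 80:156 75:156 70:156 65:156 60:156 55:156 50:156 45:156 40:156 35:157 30:157 25:15
[... 568 characters left out ...]
 150:155 145:155 140:155 135:155 130:155 125:155 120:155 115:155 110:155 105:155 100:155 95:155 90:155 85:155 80:155 75:155 70:155 65:155 60:155 55:155 50:156 45:156 40:156 35:156 30:156 25:156 20:156 15:155 10:156 5:156 0:155 -5:149 -10:137 -15:109 -20:91 -25:80 -30:109 -35:132 -40:146 -45:152 -50:155 -55:155 -60:155 -65:155 -70:155 -75:155 -80:155 -85:154 -90:152 -95:147 -100:144 -105:141 -110:133 -115:123 -120:105 -125:91 -130:82 -135:80 -140:79 -145:78 -150:78 -155:78 -160:78 -165:78 -170:76 -175:72 -180:66 -185:60 -190:55 -195:52 -200:51 -205:51 -210:51 -215:51 -220:51 -225:51 -230:51 -235:51 -240:52 -245:51 -250:51 -255:51 -260:51 -265:51 -270:51 -275:51 -280:51 -285:51 -290:52 -295:52
```

View pics/c11.png

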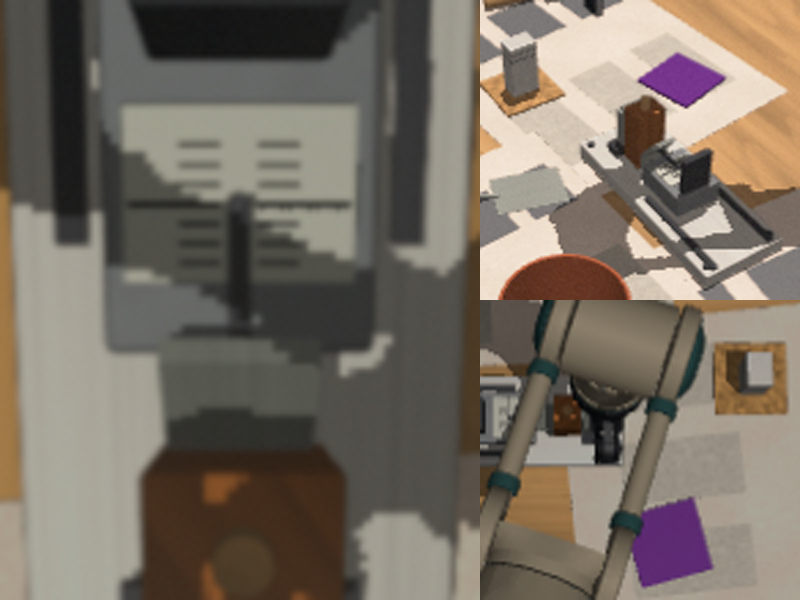

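The foot is seated, the pointer tip reads about 2.4 mm past the zero line (row 203), and the master is upright on the cork. Handing in.

```bash
python3 -c "
from rig import manip
print(manip.sign_off())"
```

```text
the job is handed in; nothing more can be done
None
```

The job is handed in after about 23 s of the 72 s allowed: the gauge was zeroed on the master, the master stands on the cork pad, and the foot is fully down on the bed with the pointer reading about 2.4 mm past zero (2 mm is true).

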